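# Make up the marking set-up kit in its caddy

## Task

Gather the set-up kit for the laser marker into the aluminium caddy, each piece upright on the floor of the pocket made for it: the v-block in the square pocket, the steel block in the long pocket, the loupe in the wide round pocket and the tall turned sample in the narrow round pocket. Set the pieces down, do not let them fall, and leave the short turned sample and the star knob standing where they are.

Things in the scene. Friction and masses are not known exactly. Their poses are not given: they have to be found in the camera images.
- v_block_center (a point): v-block: bare steel block 35 (x) x 40 (y) x 30 mm high whose V groove in the top runs along x; grasp it across its 40 mm, on the outer faces (along its y); point at its centre, 15 mm above its underside; z up
- steel_block_center (a point): plain ground steel block 25 (x) x 50 (y) x 25 mm high; point at its centre, 12.5 mm above its underside; z up. Grasp it across its 25 mm sides (along its x)
- loupe_center (a point): black eye loupe, a waisted hollow barrel standing upright, 38 mm in diameter at the foot and 36 mm at the top, 30 mm high; point on its axis, 15 mm above its underside; z up
- tall_sample_center (a point): the tall turned sample: smooth bare-metal cylinder standing upright, 20 mm in diameter, 50 mm high; point at its centre, 25 mm above its underside; z up
- short_sample_center (a point): look-alike that stays: the short turned sample, bare-metal cylinder, 22 mm in diameter, 34 mm high; point at its centre, 17 mm above its underside
- star_knob_center (a point): look-alike that stays: black star-shaped clamping knob lying on its flat side, 36 x 40 mm over the lobes, 19 mm high; point at its centre, 9.5 mm above its underside
- nest_long_floor (a point): grey plastic module with a black-lined pocket (79 x 87 x 10 mm along its x, y, z), fixed in one quarter of the aluminium caddy (11 mm rim); the four are turned alike, 80 mm apart along x and 88 mm along y, and their places change. Point: centre of the pocket floor, 6 mm above the table and 7 mm below the module's top. Pocket: a long rectangle, 44 mm along x and 68 mm along y (for the steel block, its length along y)
- nest_square_floor (a point): grey plastic module with a black-lined pocket (79 x 87 x 10 mm along its x, y, z), fixed in one quarter of the aluminium caddy (11 mm rim); the four are turned alike, 80 mm apart along x and 88 mm along y, and their places change. Point: centre of the pocket floor, 6 mm above the table and 7 mm below the module's top. Pocket: nearly square, 56 mm along x and 60 mm along y (for the v-block, sides parallel to the pocket's)
- nest_wide_round_floor (a point): grey plastic module with a black-lined pocket (79 x 87 x 10 mm along its x, y, z), fixed in one quarter of the aluminium caddy (11 mm rim); the four are turned alike, 80 mm apart along x and 88 mm along y, and their places change. Point: centre of the pocket floor, 6 mm above the table and 7 mm below the module's top. Pocket: a wide round, 56 mm in diameter (for the loupe)
- nest_narrow_round_floor (a point): grey plastic module with a black-lined pocket (79 x 87 x 10 mm along its x, y, z), fixed in one quarter of the aluminium caddy (11 mm rim); the four are turned alike, 80 mm apart along x and 88 mm along y, and their places change. Point: centre of the pocket floor, 6 mm above the table and 7 mm below the module's top. Pocket: a narrow round, 38 mm in diameter (for the tall turned sample)
There are look-alikes about, which are no part of the job. Leave any yellow look-alike of the part that bears nest_wide_round_floor alone.

How it is judged:
At the end, for the whole second after the job is handed in: Each of the four pieces is released, at rest and upright (within 0.12 rad) on the floor of its own pocket (centre within 14 mm of the pocket's centre, height within 3 mm); the short turned sample and the star knob still stand within 20 mm of where they started (horizontal distance between v_block_center and nest_square_floor below 0.014 m and z of v_block_center in the frame of nest_square_floor between 0.012 and 0.018 m and angle between each of v_block_center, steel_block_center, loupe_center, tall_sample_center's own z axis and vertical below 0.12 rad and linear speed of each of v_block, steel_block, loupe, tall_sample below 0.02 m/s and contact force between the fingers and v_block below 0.1 N and horizontal distance between steel_block_center and nest_long_floor below 0.014 m and z of steel_block_center in the frame of nest_long_floor between 0.0095 and 0.0155 m and contact force between the fingers and steel_block below 0.1 N and horizontal distance between loupe_center and nest_wide_round_floor below 0.014 m and z of loupe_center in the frame of nest_wide_round_floor between 0.012 and 0.018 m and contact force between the fingers and loupe below 0.1 N and horizontal distance between tall_sample_center and nest_narrow_round_floor below 0.014 m and z of tall_sample_center in the frame of nest_narrow_round_floor between 0.022 and 0.028 m and contact force between the fingers and tall_sample below 0.1 N and distance of each of short_sample_center, star_knob_center from where it was at the start of the episode below 0.02 m and angle between each of short_sample_center, star_knob_center's own z axis and vertical below 0.15 rad); the robot touches nothing.
It fails at once if a kit piece falls freely (faster than 0.7 m/s while nothing of the gripper touches it) ((linear speed of v_block above 0.7 m/s and contact force between the fingers and v_block below 0.05 N) or (linear speed of steel_block above 0.7 m/s and contact force between the fingers and steel_block below 0.05 N) or (linear speed of loupe above 0.7 m/s and contact force between the fingers and loupe below 0.05 N) or (linear speed of tall_sample above 0.7 m/s and contact force between the fingers and tall_sample below 0.05 N)).
It fails at once if the short sample is moved more than 20 mm or tipped (distance of short_sample_center from where it was at the start of the episode above 0.02 m or angle between short_sample_center's own z axis and vertical above 0.3 rad).
It fails at once if the star knob is moved more than 20 mm or tipped (distance of star_knob_center from where it was at the start of the episode above 0.02 m or angle between star_knob_center's own z axis and vertical above 0.3 rad).
It also fails if it takes over 99 s, if anything falls off the work surface, if the arm or the gripper's body presses on something with over 40 N, if the wrist force passes 120 N, or if a joint passes its speed limit or range.

## Robot

A 6-joint arm with a two-finger parallel gripper is mounted at the origin on a cart in front of the work surface, level with it; the furniture and walls round the work are solid. World frame = base frame: x ahead of the robot, y to its left, z up, the work surface at z = 0. Lengths are in m, angles in rad, forces in N, time in s.
With the tool pointing down it reaches from about 0.35 to 0.975 m from the base axis. Payload 17.4 kg.
Tool frame: the origin (TCP) lies midway between the tips of the shut fingers; the grasp point (between the pads) lies robot.grasp_offset behind it (robot.grasp_offset is the distance from the TCP to the grasp point, in m); z points along the fingers, y is the direction in which the jaws open and shut (so a half turn about z gives the same grasp; the last joint's range is limited). The gripper opens to 85 mm and grips with 20 to 120 N. Pads are 22 mm wide; open, the fingers measure 114 mm over their backs; the gripper's body (76 mm by 85 mm) begins 54 mm behind the grasp point. The pads swing forward as they close: fully open they stand 13 mm farther back than shut.
Start: joints at [-1.32, 0.116, 1.442, -0, 1.584, -0.038], TCP at [0.192, -0.647, 0.231] pointing down, gripper open.
Joint ranges: [-2.83, 2.83], [-0.83, 2.19], [0.07, 2.5], [-1.14, 4.28], [0.01, 3], [-2.97, 2.97]. Speed limits (rad/s): [1.89, 1.89, 2.22, 3.14, 3.14, 3.14].

## Interface

Orientations are given as a unit quaternion [w, x, y, z].
In Python, from rig import robot gives the robot as it stands. The module is installed in compiled form; this text tells all that it offers.
- The arm moves only by the shell command python3 -m inch 'ROWS' [OPENING] [FORCE]. ROWS is JSON, a list of rows, each an object with "linear": the shift along the world's x, y, z in m, a list of three; "spin": the turn about the world's z in degrees. In form: [{"linear": [dx, dy, dz], "spin": spin}, ...]. A call has 1 to 5 rows; each row shifts and turns the pose as measured when the row begins; what a row does not reach is not made up. A row lasts 1/12 s, in which the tool goes at most 41.7 mm and 7.16 degrees, less where a joint would pass 70% of its speed; a pose out of reach is approached as far as the arm can. A call is refused whole if a number of a shift passes 0.0417 or a number of a turn 7.16, either way. A call with a gripper value outside its range is refused whole. OPENING is the opening, from 0 (shut) to 1 (fully open), set as the call begins (- or left out, the last holds). The fingers move at their own pace and stop on an object; FORCE is the grip in N (left out, the last holds). Time passes only in rows, so rows that do not move let the fingers close. It gives the time, the measured TCP pose, the force and the opening at its end, in the units of the state.
- robot.read_state(): the state, without advancing time (a new reading comes with each control period).
- robot.read_camera(name): name is "scene" or "top" or "wrist"; returns (picture, depth): 400x640x3 uint8, blue, green, red; 400x640 float32, m along the optical axis (not along the pixel's ray), 0 where there is no reading.
- robot.camera_info(name): a dict with "camera_matrix" (3x3 intrinsics, pixels), "xyz" and "orientation" of the camera in the world. Camera axes: x right, y up, looking along -z (the intrinsics and any distortion apply to the point x, -y, -z); pixel columns grow to the right and rows downward; lengths in m; the calibration is good to about 2 mm. A picture is of the moment at which its call begins: read the wrist's pose just before it. camera_info takes no time and is no camera call; for the wrist camera it gives the pose at the moment of the call.
- robot.finish_job(): hands the job in, once; it reports no verdict.
The state is a dict: "clock": time; "q": joint angles; "joint_vel": joint speeds; "effort": joint torques, N m; "position": TCP position; "orientation": TCP orientation; "contact_force": force on the tool from outside, world axes, zero at the start; "wrist_torque": the same for the moment, N m; "width": opening from 0.0 (shut) to 1.0 (fully open).
Only numpy, scipy, OpenCV 4.12 (cv2) and the standard library are available. Lean on these libraries where they do the work, as an engineer would, in place of code of your own. Each camera call takes 0.05 s, during which the arm holds its last target.

## Working session

There is one attempt and no reset: what is moved stays moved. The work goes in short steps, Python scripts to look and compute and a shell command to move; the robot and the scene stay as the last step left them, time stands still between calls to the robot, and variables do not carry over. Pictures are saved under pics/ and viewed, and the job is handed in when it is done.

```bash
mkdir -p pics; ls; cat > h.py <<'E'
import numpy as np, cv2
from rig import robot
from scipy.spatial.transform import Rotation as R
def snap(n,tag):
    i=robot.camera_info(n); p,d=robot.read_camera(n)
    cv2.imwrite(f'pics/{tag}.png',p); np.savez(f'pics/{tag}.npz',p=p,d=d,K=np.array(i['camera_matrix']),t=np.array(i['xyz']),q=np.array(i['orientation']))
    return i
def load(tag):
    z=np.load(f'pics/{tag}.npz'); return z
def rot(q): return R.from_quat([q[1],q[2],q[3],q[0]]).as_matrix()
def cloud(z):
    K=z['K'];d=z['d'];v,u=np.mgrid[:400,:640]
    P=np.stack([(u-K[0,2])/K[0,0]*d,-(v-K[1,2])/K[1,1]*d,-d],-1)
    return P@rot(z['q']).T+z['t']
def onplane(z,u,v,h):
    K=z['K'];r=rot(z['q'])@np.array([(u-K[0,2])/K[0,0],-(v-K[1,2])/K[1,1],-1.]);t=z['t']
    return t+r*(h-t[2])/r[2]
E
python3 - <<'E'
from h import *
print(robot.grasp_offset, robot.read_state())
for n in('scene','top','wrist'): print(snap(n,n+'0'))
E
```

```text
pics
0.0187 {'clock': 0.0, 'q': array([-1.31981772e+00,  1.16467584e-01,  1.44227206e+00,  1.45325766e-05,
        1.58398704e+00, -3.78016312e-02]), 'joint_vel': array([ 0.00167107, -0.00069433, -0.00100633, -0.00144389, -0.00173919,
       -0.00037456]), 'effort': array([ 8.87503738e-04, -7.31992722e+01, -6.32491064e+01,  5.97836583e-05,
        6.39685328e-03,  6.53499569e-05]), 'position': array([ 0.19217563, -0.64686617,  0.23057036]), 'orientation': array([-5.64574073e-04,  9.89593672e-01,  1.43888992e-01, -5.30988524e-05]), 'contact_force': array([ 0.66189601, -0.30975409, -0.0489974 ]), 'wrist_torque': array([ 0.0093169 ,  0.03570975, -0.04707668]), 'width': 0.9967241216747958}
{'camera_matrix': array([[514.93631705,   0.        , 319.40726803],
       [  0.        , 514.93631705, 193.77635116],
       [  0.        ,   0.        ,   1.        ]]), 'xyz': array([0.213848  , 0.90041477, 0.94159877]), 'orientation': array([-0.21854702, -0.08382146,  0.38339969,  0.89342926])}
{'camera_matrix': array([[423.7940346 ,   0.        , 330.89438063],
       [  0.        , 423.7940346 , 199.01898874],
       [  0.        ,   0.        ,   1.        ]]), 'xyz': array([0.48139865, 0.07012777, 1.16795909]), 'orientation': array([-0.70353125, -0.04738979,  0.0440494 ,  0.70771297])}
{'camera_matrix': array([[339.75148436,   0.        , 318.62409216],
       [  0.        , 339.75148436, 194.75634027],
       [  0.        ,   0.        ,   1.        ]]), 'xyz': array([ 0.25749242, -0.62776615,  0.37363284]), 'orientation': array([ 0.79421195, -0.10770015,  0.08194564, -0.59237908])}
```

View pics/top0.png

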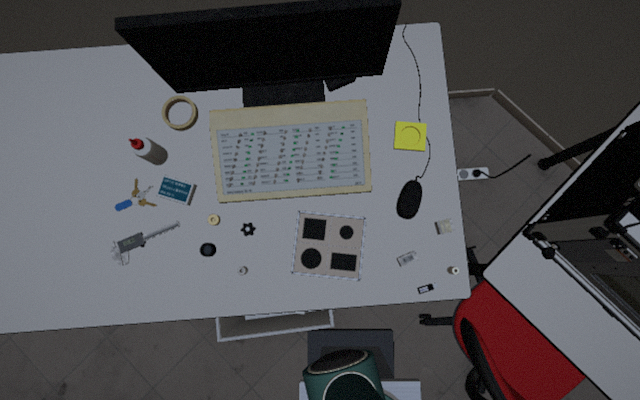

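View pics/scene0.png

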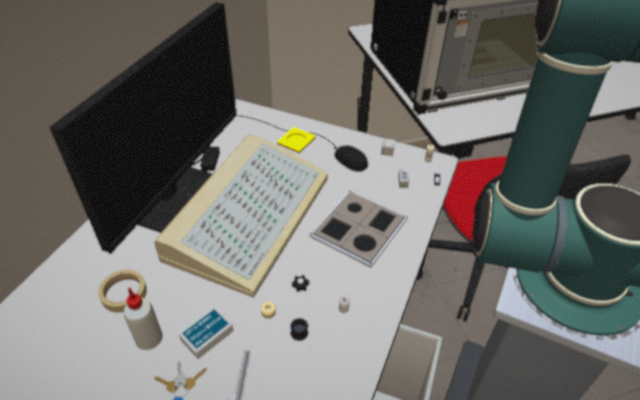

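```bash
python3 - <<'E'
import cv2,numpy as np
p=cv2.imread('pics/top0.png')
def c(x,y,w,h,s): return cv2.resize(p[y:y+h,x:x+w],None,fx=s,fy=s,interpolation=cv2.INTER_CUBIC)
cv2.imwrite('pics/cA.png',c(190,200,190,95,4))
cv2.imwrite('pics/cB.png',c(385,205,90,95,6))
from h import *
z=load('top0')
for n,u,v,h in[('knob',248,229,.019),('loupe',208,250,.03),('short?',243,270,.03),('steel/v?',406,258,.03),('vb?',444,227,.03),('tall?',454,270,.05),('nearusb',426,288,.01),('yring',214,219,.01),('caddy',329,246,.013)]:
  print(n,onplane(z,u,v,h).round(3), cloud(z)[v-1:v+2,u-1:u+2,2].round(3).ravel())
E
```

```text
knob [0.55  0.3   0.019] [0.021 0.018 0.017 0.015 0.017 0.019 0.019 0.017 0.016]
loupe [0.494 0.404 0.03 ] [0.013 0.015 0.015 0.015 0.014 0.008 0.01  0.013 0.01 ]
short? [0.441 0.309 0.03 ] [0.034 0.033 0.035 0.015 0.033 0.034 0.015 0.032 0.036]
steel/v? [ 0.47  -0.124  0.03 ] [0.025 0.022 0.024 0.028 0.025 0.025 0.026 0.027 0.025]
vb? [ 0.552 -0.228  0.03 ] [0.014 0.016 0.018 0.016 0.019 0.018 0.018 0.015 0.017]
tall? [ 0.439 -0.244  0.05 ] [0.047 0.052 0.046 0.05  0.03  0.036 0.051 0.026 0.034]
nearusb [ 0.39  -0.178  0.01 ] [0.006 0.008 0.006 0.007 0.005 0.01  0.005 0.011 0.005]
yring [0.579 0.396 0.01 ] [0.007 0.025 0.022 0.01  0.009 0.025 0.009 0.007 0.02 ]
caddy [0.503 0.081 0.013] [0.004 0.014 0.013 0.001 0.013 0.012 0.006 0.012 0.011]
```

View pics/cA.png

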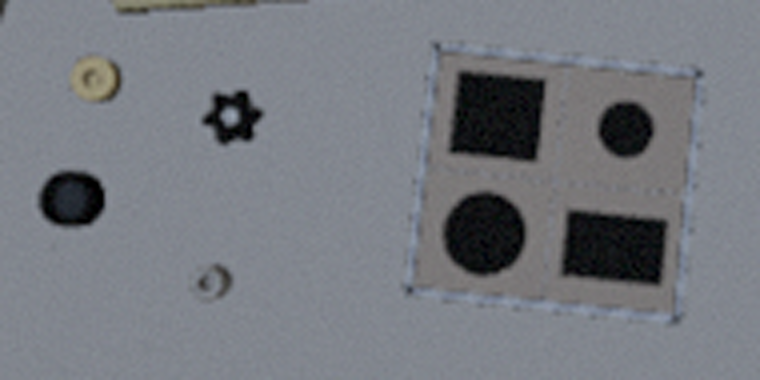

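View pics/cB.png

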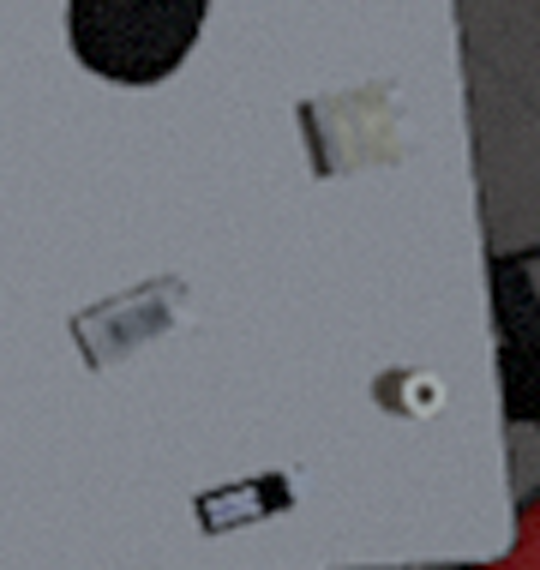

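View pics/wrist0.png

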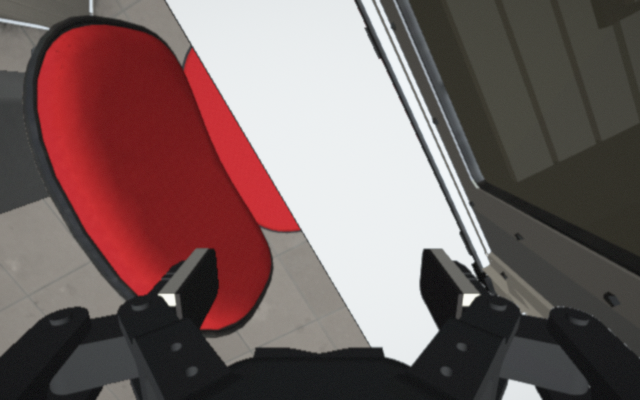

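```bash
cat > m.py <<'E'
from h import *
z=load('top0');C=cloud(z);p=z['p'];g=cv2.cvtColor(p,cv2.COLOR_BGR2GRAY)
m=np.zeros((400,640),np.uint8);m[208:282,290:370]=1
b=((g<35)&(m>0)).astype(np.uint8)
n,l,s,c=cv2.connectedComponentsWithStats(b)
for i in range(1,n):
    if s[i,4]<40: continue
    cnt=cv2.findContours((l==i).astype(np.uint8),0,2)[0][0]
    q=np.array([onplane(z,u,v,.011)[:2] for u,v in cnt[:,0]],np.float32)
    r=cv2.minAreaRect(q*1000)
    print('pocket',c[i].round(1),s[i],onplane(z,*c[i],.0115).round(4),r)
# caddy corners (crop 4x at 190,200)
K=[(435,45),(698,72),(676,320),(409,290)]
q=np.array([onplane(z,190+(a+.5)/4-.5,200+(b_+.5)/4-.5,.013)[:2] for a,b_ in K]);print(q.round(4),q.mean(0))
for i in range(4): e=q[(i+1)%4]-q[i];print(np.linalg.norm(e).round(4),np.degrees(np.arctan2(e[1],e[0])).round(1))
for n,(u0,v0,u1,v1),h in[('steel',(392,248,422,270),.025),('vb',(430,215,458,240),.03),('tall',(443,260,464,280),.05),('short',(233,262,252,278),.034),('loupe',(196,238,220,262),.03),('knob',(238,218,260,240),.019)]:
    P=C[v0:v1,u0:u1].reshape(-1,3)
    zz=P[:,2]; mk=((C[...,2]>h-.007 if n!='knob' else C[...,2]>.009)); mm=np.zeros_like(b);mm[v0:v1,u0:u1]=mk[v0:v1,u0:u1]
    T=P[(zz>h-.007)&(zz<h+.007)]
    v,u=np.nonzero(mm); q=np.array([onplane(z,a,b_,h)[:2] for a,b_ in zip(u,v)],np.float32)
    print(n,len(T),q.mean(0),((q.max(0)+q.min(0))/2),cv2.minAreaRect(q*1000))
E
python3 m.py
```

```text
pocket [314.1 228.6] [303 219  23  21 402] [0.5507 0.1214 0.0115] ((551.19482421875, 121.611572265625), (56.76540756225586, 52.6724853515625), 83.35578918457031)
pocket [346.  231.9] [340 226  13  13 127] [0.5412 0.0345 0.0115] ((541.11572265625, 34.53657150268555), (34.57516860961914, 30.877527236938477), 44.51051712036133)
pocket [310.8 258. ] [301 249  20  19 299] [0.4714 0.1304 0.0115] ((471.51397705078125, 131.23721313476562), (51.42018127441406, 48.224891662597656), 89.68809509277344)
pocket [343.1 261.4] [331 253  25  18 361] [0.4619 0.0431 0.0115] ((462.0125427246094, 42.89319610595703), (64.22994995117188, 40.46249771118164), 83.75333404541016)
[[ 0.5995  0.1644]
 [ 0.5799 -0.0153]
 [ 0.4133  0.002 ]
 [ 0.4341  0.1812]] [0.50671271 0.08309659]
0.1808 -96.2
0.1675 174.1
0.1804 83.4
0.1662 -5.8
steel 182 [ 0.46803826 -0.12708576] [ 0.46885252 -0.12703222] ((468.04827880859375, -126.99458312988281), (25.16710662841797, 50.405723571777344), 22.524492263793945)
vb 134 [ 0.5534785 -0.2295307] [ 0.5507457  -0.22187696] ((551.5269775390625, -218.9444580078125), (34.2051887512207, 63.29325485229492), 13.578633308410645)
tall 45 [ 0.4374678  -0.24562003] [ 0.44133973 -0.24811533] ((439.33856201171875, -250.3165740966797), (18.126136779785156, 30.708404541015625), 25.588939666748047)
short 55 [0.43901443 0.3141594 ] [0.43604773 0.3137596 ] ((438.8050842285156, 313.11553955078125), (24.68027687072754, 22.18234634399414), 59.530059814453125)
loupe 85 [0.4955658  0.40919778] [0.50229186 0.40938592] ((498.16998291015625, 405.2862548828125), (36.15305709838867, 45.906829833984375), 35.226985931396484)
knob 122 [0.54933476 0.30213538] [0.5490405  0.30308163] ((549.7180786132812, 302.2747497558594), (37.289222717285156, 33.059165954589844), 39.34666061401367)
```

```bash
python3 -m inch '[{"linear":[0.034,0.04,0],"spin":0},{"linear":[0.034,0.04,0],"spin":0},{"linear":[0.034,0.04,0],"spin":0},{"linear":[0.034,0.04,0],"spin":0},{"linear":[0.034,0.04,0],"spin":0}]' 1 60
```

```text
clock: 0.57
position: [0.3265, -0.4855, 0.2278]
orientation: [-0.002, 0.99, 0.139, -0.001]
contact_force: [1.2, -0.9, 0.7]
width: 1.002
```

```bash
python3 -m inch '[{"linear":[0.036,0.04,0],"spin":0},{"linear":[0.036,0.04,0],"spin":0},{"linear":[0.036,0.04,0],"spin":0},{"linear":[0.036,0.04,0],"spin":0},{"linear":[0.036,0.04,0],"spin":0}]'; python3 -m inch '[{"linear":[0.03,0.03,0],"spin":0},{"linear":[0,0,0],"spin":0}]'; python3 -c "
from h import *
print(robot.read_state()['position'],robot.read_state()['orientation'],robot.read_state()['q']);print(snap('wrist','w1'))"
```

```text
clock: 0.98
position: [0.4643, -0.3289, 0.2276]
orientation: [-0.002, 0.99, 0.139, -0.001]
contact_force: [1.2, 0.3, 0.1]
width: 0.999
clock: 1.15
position: [0.4966, -0.2944, 0.2275]
orientation: [-0.003, 0.99, 0.141, -0.001]
contact_force: [0.6, -1.4, -0.2]
width: 1.001
[ 0.49655472 -0.29439648  0.22745735] [-2.90009262e-03  9.90051052e-01  1.40677410e-01 -6.09199774e-04] [-0.58113613 -0.09298721  1.65856484  0.00354656  1.58076365  0.70739469]
{'camera_matrix': array([[339.75148436,   0.        , 318.62409216],
       [  0.        , 339.75148436, 194.75634027],
       [  0.        ,   0.        ,   1.        ]]), 'xyz': array([ 0.56223936, -0.27635814,  0.37040256]), 'orientation': array([ 0.79245391, -0.10616241,  0.08434921, -0.59466928])}
```

View pics/w1.png

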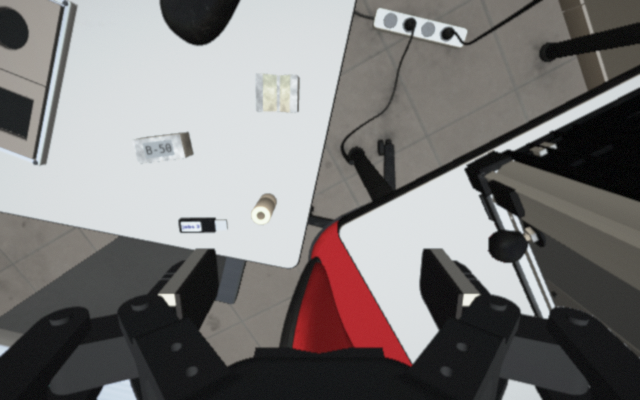

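```bash
python3 - <<'E'
from h import *
z=load('w1');p=z['p']
cv2.imwrite('pics/c1.png',cv2.resize(p[60:235,120:310],None,fx=4,fy=4,interpolation=cv2.INTER_CUBIC)[:600])
for n,u,v,h in[('vb',277,93,.03),('steel',163,148,.025),('tall',264,214,.05)]:
  print(n,onplane(z,u,v,h).round(4))
C=cloud(z)
for v in range(70,120,6): print(v,C[v,250:306:5,2].round(3))
E
```

```text
vb [ 0.5566 -0.2337  0.03  ]
steel [ 0.472  -0.1346  0.025 ]
tall [ 0.4414 -0.2523  0.05  ]
70 [ 0.003  0.    -0.001  0.001  0.     0.    -0.     0.001  0.     0.
  0.001  0.   ]
76 [ 0.001  0.029  0.031  0.028  0.023  0.019  0.017  0.026  0.031  0.03
  0.    -0.   ]
82 [ 0.001  0.     0.031  0.028  0.024  0.018  0.018  0.023  0.03   0.03
  0.    -0.   ]
88 [-0.001  0.001  0.029  0.027  0.023  0.018  0.017  0.024  0.031  0.03
 -0.    -0.001]
94 [0.    0.001 0.031 0.028 0.023 0.019 0.017 0.025 0.032 0.03  0.001 0.002]
100 [0.001 0.001 0.03  0.029 0.022 0.019 0.016 0.023 0.031 0.031 0.001 0.001]
106 [ 0.001 -0.     0.03   0.029  0.023  0.018  0.018  0.024  0.029  0.031
  0.     0.   ]
112 [ 0.001  0.001  0.001  0.002 -0.    -0.001  0.    -0.     0.002  0.03
 -0.    -0.001]
118 [ 0.001 -0.     0.     0.002  0.001  0.002  0.001  0.001  0.     0.001
  0.001  0.001]
```

View pics/c1.png

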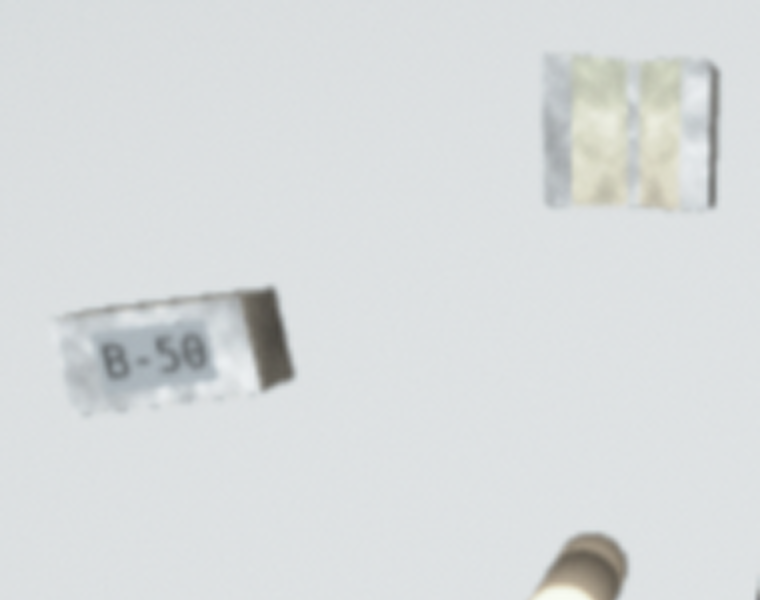

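```bash
cat > fit.py <<'E'
from h import *
def fit(tag,box,h,tol=.003,z0=None):
    z=load(tag);C=cloud(z);u0,v0,u1,v1=box
    P=C[v0:v1,u0:u1].reshape(-1,3);T=P[abs(P[:,2]-h)<tol]
    # remove edge-mixed via 2-98 pct
    r=cv2.minAreaRect((T[:,:2]*1000).astype(np.float32))
    print(tag,h,len(T),'mean',T.mean(0).round(4),'rect',np.round(r[0],1),np.round(r[1],1),round(r[2],1))
if __name__=='__main__':
    fit('w1',(245,60,310,125),.03)
    fit('w1',(125,120,192,170),.025)
    fit('w1',(240,185,290,235),.05,.004)
E
python3 fit.py
```

```text
w1 0.03 769 mean [ 0.5569 -0.2326  0.0299] rect [ 556.6 -232.6] [34.5 40.7] 12.9
w1 0.025 1219 mean [ 0.4709 -0.1307  0.0255] rect [ 470.4 -130.3] [25.  50.9] 23.2
w1 0.05 275 mean [ 0.4404 -0.249   0.05  ] rect [ 439.8 -249. ] [19.8 19.1] 12.9
```

```bash
python3 -m inch '[{"linear":[0.032,0.032,-0.03],"spin":-3},{"linear":[0.03,0.032,-0.04],"spin":0},{"linear":[0,0,-0.04],"spin":0},{"linear":[0,0,0],"spin":0}]' 1 60
```

```text
clock: 1.53
position: [0.5415, -0.2486, 0.1337]
orientation: [-0.001, 0.994, 0.113, 0.0]
contact_force: [-1.1, 0.4, -2.7]
width: 1.004
```

```bash
python3 -m inch '[{"linear":[0.015,0.016,-0.02],"spin":0},{"linear":[0.003,0.003,-0.02],"spin":0},{"linear":[0,0,0],"spin":0}]' 1 60
```

```text
clock: 1.78
position: [0.5589, -0.2317, 0.0955]
orientation: [-0.001, 0.994, 0.112, 0.0]
contact_force: [-0.5, 0.3, 0.2]
width: 0.997
```

```bash
python3 -m inch '[{"linear":[-0.002,-0.001,-0.03],"spin":0},{"linear":[0,0,-0.02],"spin":0},{"linear":[0,0,-0.01],"spin":0},{"linear":[0,0,0],"spin":0}]' 1 60; python3 -c "
from h import *
snap('wrist','w2')"
```

```text
clock: 2.12
position: [0.5574, -0.2378, 0.0427]
orientation: [0.001, 0.994, 0.111, 0.003]
contact_force: [-0.3, -0.0, -0.4]
width: 1.002
```

View pics/w2.png

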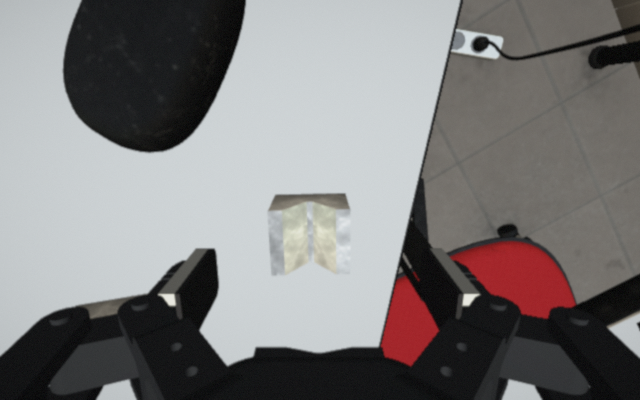

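```bash
python3 -m inch '[{"linear":[0,0.005,-0.012],"spin":0},{"linear":[0,0,-0.012],"spin":0},{"linear":[0,0,0],"spin":0}]' 1 60
```

```text
clock: 2.42
position: [0.5595, -0.2346, 0.0235]
orientation: [0.003, 0.994, 0.11, 0.006]
contact_force: [-0.3, -0.3, -0.6]
width: 1.003
```

```bash
python3 -m inch '[{"linear":[-0.003,0.002,-0.012],"spin":0},{"linear":[0,0,-0.002],"spin":0},{"linear":[0,0,0],"spin":0}]' 1 60
```

```text
clock: 2.67
position: [0.5565, -0.2323, 0.0088]
orientation: [0.004, 0.994, 0.11, 0.006]
contact_force: [0.0, 0.0, 0.9]
width: 0.999
```

```bash
python3 -m inch '[{"linear":[0,0,0],"spin":0},{"linear":[0,0,0],"spin":0},{"linear":[0,0,0],"spin":0},{"linear":[0,0,0],"spin":0},{"linear":[0,0,0],"spin":0}]' 0 60;python3 -m inch '[{"linear":[0,0,0],"spin":0},{"linear":[0,0,0],"spin":0},{"linear":[0,0,0],"spin":0}]'; python3 -c "
from h import *
snap('wrist','w3')"
```

```text
clock: 3.08
position: [0.5569, -0.2325, 0.0097]
orientation: [0.004, 0.994, 0.111, 0.006]
contact_force: [0.2, -0.5, -1.9]
width: 0.451
clock: 3.33
position: [0.5569, -0.2324, 0.0097]
orientation: [0.004, 0.994, 0.111, 0.006]
contact_force: [1.0, 0.1, -2.0]
width: 0.454
```

View pics/w3.png

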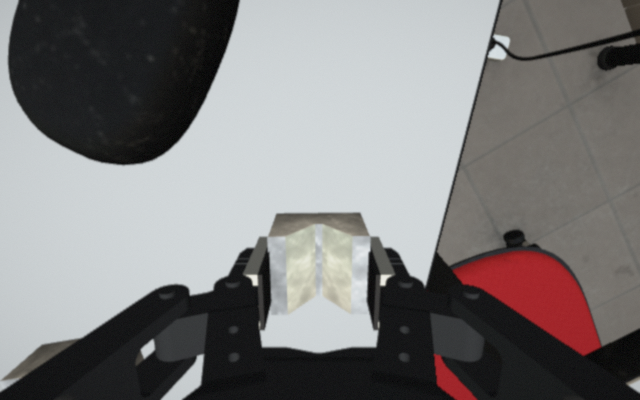

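```bash
python3 -m inch '[{"linear":[0,0,0.02],"spin":0},{"linear":[0,0,0.04],"spin":0},{"linear":[0,0,0.04],"spin":0},{"linear":[0,0.03,0.04],"spin":-4},{"linear":[0,0.04,0.01],"spin":-5}]';python3 -m inch '[{"linear":[0,0.04,0],"spin":-5},{"linear":[0,0.04,0],"spin":-5},{"linear":[0,0.04,0],"spin":0},{"linear":[0,0.03,0],"spin":0},{"linear":[0,0.0,0],"spin":0}]'; python3 -c "
from h import *
snap('wrist','w4')"
```

```text
clock: 3.8
position: [0.5528, -0.1691, 0.1524]
orientation: [0.001, 1.0, 0.029, 0.002]
contact_force: [1.7, 0.2, -0.7]
width: 0.456
clock: 4.22
position: [0.5525, -0.0094, 0.1586]
orientation: [0.001, 0.998, -0.067, 0.006]
contact_force: [0.7, -1.0, -1.2]
width: 0.463
```

View pics/w4.png

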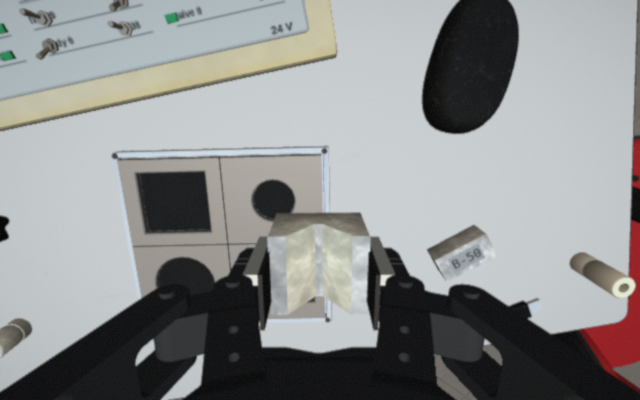

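```bash
cat > pk.py <<'E'
from h import *
def pocket(tag,box,th=60):
    z=load(tag);C=cloud(z);g=cv2.cvtColor(z['p'],cv2.COLOR_BGR2GRAY);u0,v0,u1,v1=box
    m=(g[v0:v1,u0:u1]<th)
    n,l,s,c=cv2.connectedComponentsWithStats(m.astype(np.uint8));i=1+s[1:,4].argmax();m=l==i
    T=C[v0:v1,u0:u1][m];r=cv2.minAreaRect((T[:,:2]*1000).astype(np.float32))
    print(tag,len(T),'z',np.percentile(T[:,2],[5,50,95]).round(4),'mean',T[:,:2].mean(0).round(4),'rect',np.round(r[0],1),np.round(r[1],1),round(r[2],1))
if __name__=='__main__':
    pocket('w4',(125,165,217,240)); pocket('w4',(245,172,300,212)); 
    z=load('w4')
    for u,v in[(115,156),(326,150),(221,157),(229,244),(135,244)]: print(u,v,onplane(z,u,v,.013).round(4))
E
python3 pk.py
```

```text
w4 3856 z [0.0059 0.007  0.0084] mean [0.5516 0.1225] rect [563.8  65.8] [ 69.6 187.6] 12.7
w4 1061 z [0.0057 0.0068 0.008 ] mean [0.5438 0.0331] rect [576.8  19.1] [ 36.8 105.3] 67.5
115 156 [0.5991 0.1602 0.013 ]
326 150 [ 0.5802 -0.0193  0.013 ]
221 157 [0.5862 0.0705 0.013 ]
229 244 [0.5066 0.0798 0.013 ]
135 244 [0.518  0.1652 0.013 ]
```

```bash
python3 -m inch '[{"linear":[0,0.04,0],"spin":1.5},{"linear":[0,0.04,0],"spin":0},{"linear":[0,0.04,-0.01],"spin":0},{"linear":[0,0.012,-0.02],"spin":0},{"linear":[0,0.0,0],"spin":0}]'
```

```text
clock: 4.68
position: [0.553, 0.1211, 0.1282]
orientation: [0.002, 0.998, -0.055, 0.007]
contact_force: [-1.0, 0.0, -3.7]
width: 0.458
```

```bash
python3 -m inch '[{"linear":[-0.001,0,-0.025],"spin":0},{"linear":[0,0,-0.025],"spin":0},{"linear":[0,0.0,0],"spin":0}]'; python3 -c "
from h import *
snap('wrist','w5');snap('top','t5')
p=load('t5')['p'];cv2.imwrite('pics/t5c.png',cv2.resize(p[200:295,270:390],None,fx=5,fy=5))"
```

```text
clock: 4.93
position: [0.5529, 0.1195, 0.0783]
orientation: [0.002, 0.999, -0.054, 0.008]
contact_force: [-1.2, -0.3, -3.4]
width: 0.455
```

View pics/w5.png

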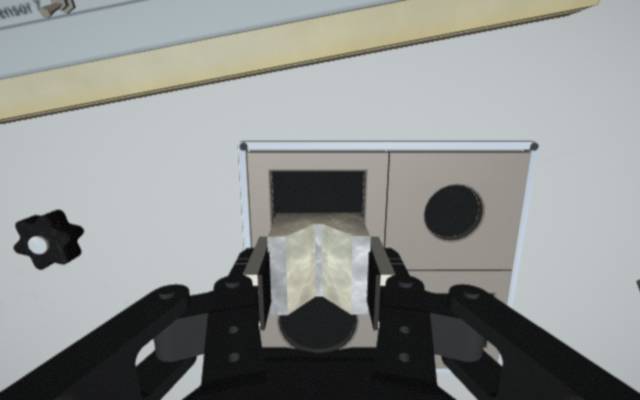

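View pics/t5c.png

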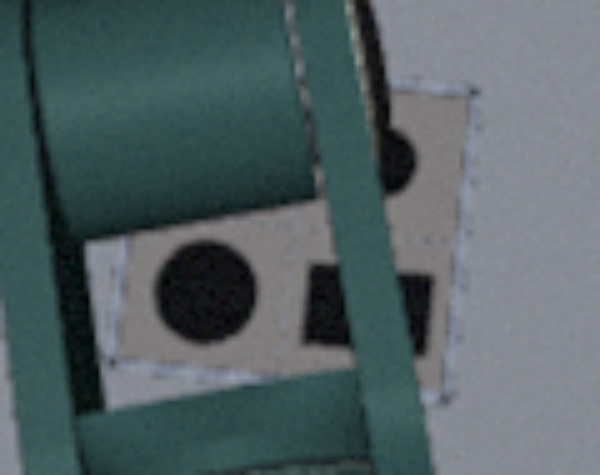

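```bash
python3 - <<'E'
from h import *
z=load('w5');C=cloud(z)
pts=dict(sqL=(271,171),sqR=(367,171),rimL=(243,146),rimR=(536,146),narC=(454,213),j=(388,152),j2=(387.5,269))
for n,(u,v) in pts.items():print(n,onplane(z,u,v,.013).round(4),C[int(v)+3,int(u)+4].round(4))
g=cv2.cvtColor(z['p'],cv2.COLOR_BGR2GRAY)
m=(g<70)[175:250,415:495];v,u=np.nonzero(m);print(u.min()+415,u.max()+415,v.min()+175,v.max()+175)
a=.5*(onplane(z,271,171,.013)+onplane(z,367,171,.013))
t=np.radians(-6.2);print('sq centre',a[:2]-.028*np.array([np.cos(t),np.sin(t)]))
E
```

```text
sqL [0.5824 0.1462 0.013 ] [0.5791 0.1449 0.0068]
sqR [0.5758 0.0865 0.013 ] [0.5734 0.084  0.012 ]
rimL [0.5996 0.161  0.013 ] [0.5968 0.1606 0.0051]
rimR [ 0.5801 -0.0179  0.013 ] [ 0.5757 -0.028   0.0012]
narC [0.5422 0.0325 0.013 ] [0.5371 0.0271 0.0058]
j [0.5863 0.0727 0.013 ] [0.5842 0.0705 0.0133]
j2 [0.5072 0.0776 0.013 ] [0.5609 0.0938 0.1164]
425 482 185 239
sq centre [0.55125314 0.1193569 ]
```

```bash
python3 -m inch '[{"linear":[-0.001,0,-0.025],"spin":0},{"linear":[0,0,-0.02],"spin":0},{"linear":[0,0.0,0],"spin":0}]'
```

```text
clock: 5.28
position: [0.5572, 0.1178, 0.0438]
orientation: [0.001, 0.998, -0.056, 0.014]
contact_force: [-0.8, -0.9, -1.7]
width: 0.452
```

```bash
python3 -m inch '[{"linear":[-0.004,0.001,-0.01],"spin":0},{"linear":[-0.001,0,-0.01],"spin":0},{"linear":[0,0.0,0],"spin":0}]'
```

```text
clock: 5.53
position: [0.5542, 0.1179, 0.0276]
orientation: [0.001, 0.998, -0.056, 0.016]
contact_force: [-0.3, -0.1, -2.9]
width: 0.457
```

```bash
python3 -m inch '[{"linear":[-0.002,0.001,-0.006],"spin":0},{"linear":[-0.001,0,-0.003],"spin":0},{"linear":[0,0.0,0],"spin":0}]'
```

```text
clock: 5.78
position: [0.5519, 0.119, 0.02]
orientation: [0.0, 0.998, -0.056, 0.018]
contact_force: [-0.3, -0.4, -2.0]
width: 0.455
```

```bash
python3 -m inch '[{"linear":[0,0,-0.003],"spin":0},{"linear":[0,0,-0.001],"spin":0},{"linear":[0,0.0,0],"spin":0}]'
```

```text
clock: 6.03
position: [0.5521, 0.1192, 0.0163]
orientation: [0.0, 0.998, -0.056, 0.018]
contact_force: [-0.2, 0.1, -2.3]
width: 0.454
```

```bash
python3 -m inch '[{"linear":[0,0,-0.001],"spin":0},{"linear":[0,0,-0.0005],"spin":0},{"linear":[0,0.0,0],"spin":0}]'
```

```text
clock: 6.28
position: [0.5525, 0.1192, 0.0161]
orientation: [0.0, 0.998, -0.056, 0.018]
contact_force: [-0.5, -0.3, -2.5]
width: 0.452
```

```bash
python3 -m inch '[{"linear":[-0.001,0,-0.002],"spin":0},{"linear":[0,0,0],"spin":0}]'
```

```text
clock: 6.45
position: [0.5532, 0.1193, 0.0163]
orientation: [0.0, 0.998, -0.056, 0.02]
contact_force: [-0.8, -0.9, -2.5]
width: 0.452
```

```bash
python3 -c "
from h import *
s=robot.read_state();print(s['contact_force'],s['wrist_torque'],s['q'])
snap('wrist','w6')"
```

```text
[-0.82444763 -0.87952838 -2.49890235] [ 0.02392141  0.02547996 -0.01053979] [ 1.72287605e-01  9.90380710e-04  1.92403662e+00 -1.04057922e-02
  1.17701534e+00  1.85939308e+00]
```

View pics/w6.png

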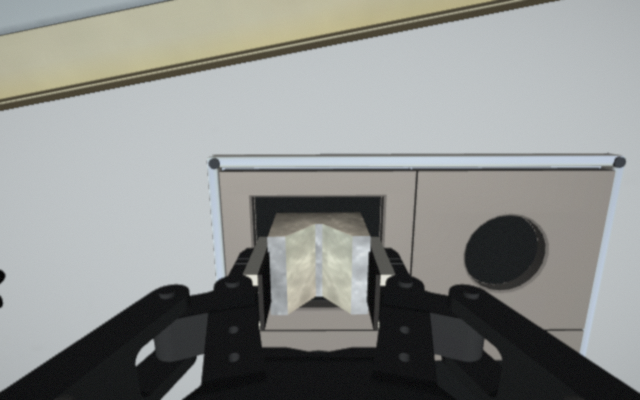

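```bash
python3 -m inch '[{"linear":[-0.001,0,-0.004],"spin":0}]'
```

```text
clock: 6.58
position: [0.5542, 0.1195, 0.015]
orientation: [-0.0, 0.998, -0.056, 0.023]
contact_force: [0.6, -4.6, 44.0]
width: 0.451
```

```bash
python3 -m inch '[{"linear":[-0.001,0,0.001],"spin":0},{"linear":[0,0,0],"spin":0}]';python3 -m inch '[{"linear":[0,0,0],"spin":0},{"linear":[0,0,0],"spin":0},{"linear":[0,0,0],"spin":0},{"linear":[0,0,0],"spin":0}]' 0.75; python3 -c "
from h import *
snap('wrist','w7')"
```

```text
clock: 6.75
position: [0.5543, 0.1196, 0.0173]
orientation: [-0.0, 0.998, -0.056, 0.024]
contact_force: [-0.7, -0.1, -2.1]
width: 0.454
clock: 7.08
position: [0.5539, 0.1196, 0.0163]
orientation: [-0.0, 0.998, -0.056, 0.024]
contact_force: [-0.0, 0.1, -0.5]
width: 0.752
```

View pics/w7.png

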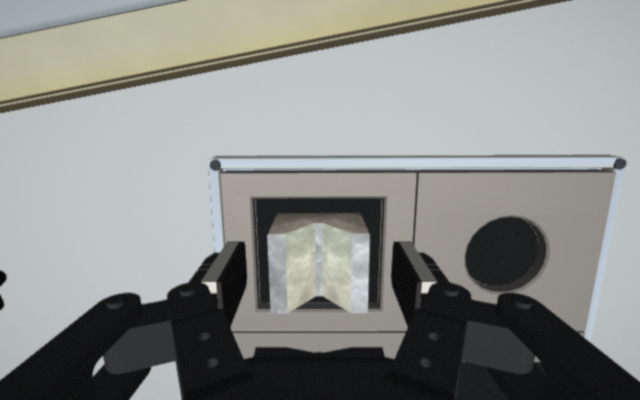

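```bash
python3 -m inch '[{"linear":[0,0,0.02],"spin":0},{"linear":[0,0,0.04],"spin":0},{"linear":[0,0,0.04],"spin":0},{"linear":[0,0,0.04],"spin":0},{"linear":[0,0,0],"spin":0}]'; python3 -c "
from h import *
snap('wrist','w8');print(robot.read_state()['q'])"
```

```text
clock: 7.55
position: [0.5503, 0.119, 0.1579]
orientation: [0.001, 0.998, -0.056, 0.02]
contact_force: [0.1, 0.4, 2.0]
width: 0.753
[ 0.17278543 -0.12140327  1.80389508 -0.01010305  1.4242537   1.85722567]
```

View pics/w8.png

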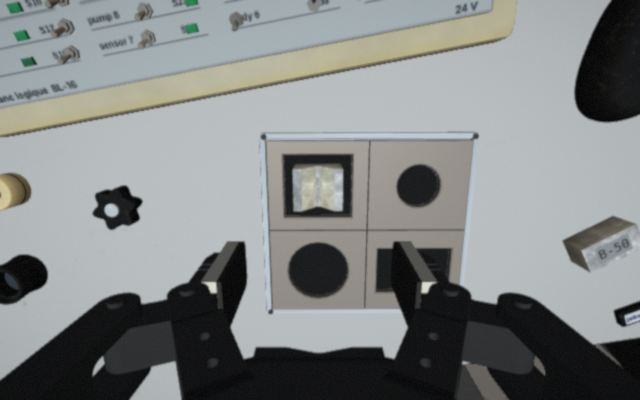

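```bash
python3 -m inch '[{"linear":[-0.006,-0.018,0],"spin":7.1},{"linear":[-0.006,-0.018,0],"spin":7.1},{"linear":[-0.006,-0.018,0],"spin":7.1},{"linear":[-0.006,-0.018,0],"spin":7.1},{"linear":[-0.006,-0.018,0],"spin":7.1}]' 1; python3 -m inch '[{"linear":[-0.006,-0.018,0],"spin":7.1},{"linear":[-0.006,-0.018,0],"spin":7.1},{"linear":[-0.006,-0.018,0],"spin":7.1},{"linear":[-0.006,-0.018,0],"spin":7.1},{"linear":[-0.006,-0.018,0],"spin":7.1}]'; python3 -m inch '[{"linear":[-0.006,-0.018,0],"spin":7.1},{"linear":[-0.006,-0.018,0],"spin":7.1},{"linear":[-0.006,-0.018,0],"spin":7.1},{"linear":[-0.006,-0.018,0],"spin":7.1},{"linear":[-0.006,-0.018,0],"spin":7.1}]'
```

```text
clock: 8.02
position: [0.5182, 0.0288, 0.1512]
orientation: [-0.005, 0.967, 0.254, 0.017]
contact_force: [1.0, -0.5, -0.1]
width: 1.0
clock: 8.43
position: [0.4847, -0.0651, 0.1459]
orientation: [-0.011, 0.842, 0.539, 0.012]
contact_force: [-0.2, -0.5, 0.1]
width: 1.0
clock: 8.85
position: [0.4513, -0.1591, 0.1407]
orientation: [-0.017, 0.636, 0.772, 0.007]
contact_force: [-0.2, 0.1, 0.8]
width: 0.999
```

```bash
python3 -m inch '[{"linear":[0.01,0.015,0],"spin":6},{"linear":[0.01,0.015,0],"spin":6},{"linear":[0,0,-0.01],"spin":0},{"linear":[0,0,0],"spin":0}]' 1;  python3 -c "
from h import *
snap('wrist','w9');print(robot.read_state()['q'])"
```

```text
clock: 9.18
position: [0.4694, -0.1325, 0.1262]
orientation: [-0.019, 0.547, 0.837, 0.004]
contact_force: [-0.5, 0.2, -1.1]
width: 0.997
[-0.33775789 -0.23147379  1.94422091  0.01745311  1.46344263 -0.7527749 ]
```

View pics/w9.png

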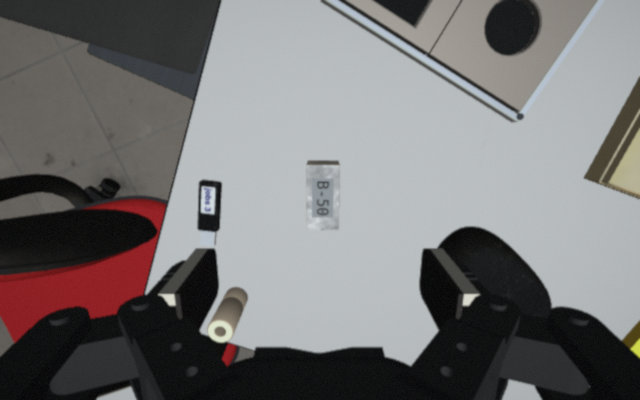

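```bash
python3 -c "
from fit import fit
fit('w9',(295,150,350,240),.025,.004)"
```

```text
w9 0.025 2168 mean [ 0.4696 -0.1292  0.0253] rect [ 470.1 -130.2] [24.7 50.3] 23.2
```

```bash
python3 -m inch '[{"linear":[0,0.002,-0.035],"spin":-0.5},{"linear":[0,0,-0.035],"spin":0},{"linear":[0,0,-0.01],"spin":0},{"linear":[0,0,0],"spin":0}]' 1
```

```text
clock: 9.57
position: [0.4693, -0.1313, 0.0459]
orientation: [-0.018, 0.554, 0.832, 0.005]
contact_force: [0.8, -0.1, 0.3]
width: 0.997
```

```bash
python3 -m inch '[{"linear":[0.001,0.001,-0.018],"spin":0.5},{"linear":[0,0,-0.012],"spin":0},{"linear":[0,0,0],"spin":0}]' 1
```

```text
clock: 9.82
position: [0.471, -0.1312, 0.018]
orientation: [-0.017, 0.552, 0.834, 0.005]
contact_force: [-0.5, -0.3, -0.6]
width: 1.0
```

```bash
python3 -m inch '[{"linear":[-0.001,0.001,-0.007],"spin":0},{"linear":[0,0,0],"spin":0}]' 1;python3 -m inch '[{"linear":[0,0,0],"spin":0},{"linear":[0,0,0],"spin":0},{"linear":[0,0,0],"spin":0},{"linear":[0,0,0],"spin":0},{"linear":[0,0,0],"spin":0}]' 0; python3 -m inch '[{"linear":[0,0,0],"spin":0},{"linear":[0,0,0],"spin":0},{"linear":[0,0,0],"spin":0}]';python3 -c "
from h import *
snap('wrist','w10')"
```

```text
clock: 9.98
position: [0.4707, -0.1306, 0.0125]
orientation: [-0.016, 0.552, 0.834, 0.005]
contact_force: [0.1, -0.1, -0.7]
width: 1.0
clock: 10.4
position: [0.4721, -0.1313, 0.0159]
orientation: [-0.014, 0.552, 0.834, 0.005]
contact_force: [-0.6, -0.8, 1.6]
width: 0.297
clock: 10.65
position: [0.4723, -0.1313, 0.0163]
orientation: [-0.014, 0.552, 0.834, 0.005]
contact_force: [-0.1, 0.1, -2.0]
width: 0.273
```

View pics/w10.png

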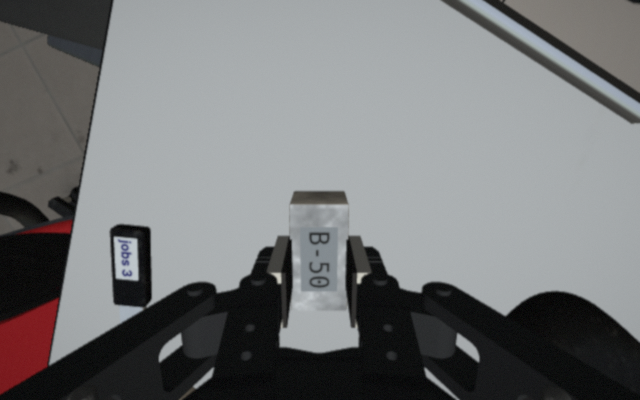

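```bash
python3 -m inch '[{"linear":[0,0,0],"spin":0},{"linear":[0,0,0],"spin":0},{"linear":[-0.001,0.001,-0.006],"spin":0},{"linear":[0,0,0],"spin":0}]' 0.42;python3 -m inch '[{"linear":[0,0,0],"spin":0},{"linear":[0,0,0],"spin":0},{"linear":[0,0,0],"spin":0},{"linear":[0,0,0],"spin":0}]' 0; python3 -m inch '[{"linear":[0,0,0],"spin":0},{"linear":[0,0,0],"spin":0}]'
```

```text
clock: 11.03
position: [0.4712, -0.1302, 0.0098]
orientation: [-0.014, 0.552, 0.833, 0.005]
contact_force: [-0.9, -0.1, -0.6]
width: 0.425
clock: 11.37
position: [0.4714, -0.1302, 0.0099]
orientation: [-0.014, 0.552, 0.834, 0.005]
contact_force: [0.0, -0.2, -0.1]
width: 0.274
clock: 11.53
position: [0.4714, -0.1302, 0.0099]
orientation: [-0.014, 0.552, 0.834, 0.005]
contact_force: [-0.5, -0.1, 1.5]
width: 0.273
```

```bash
python3 -m inch '[{"linear":[0,0,0.02],"spin":0},{"linear":[0,0,0.04],"spin":0},{"linear":[0,0,0.03],"spin":-5},{"linear":[0,0.03,0.01],"spin":-6},{"linear":[0,0.04,0],"spin":-6}]';python3 -m inch '[{"linear":[-0.002,0.04,0],"spin":-6},{"linear":[-0.002,0.035,0],"spin":-6},{"linear":[0,0.02,0],"spin":0},{"linear":[0,0,0],"spin":0}]'
```

```text
clock: 11.95
position: [0.4688, -0.0624, 0.1111]
orientation: [-0.016, 0.674, 0.739, 0.008]
contact_force: [1.2, 0.9, -2.5]
width: 0.275
clock: 12.28
position: [0.4639, 0.0378, 0.1124]
orientation: [-0.015, 0.751, 0.66, 0.011]
contact_force: [0.6, -0.5, -2.3]
width: 0.278
```

```bash
python3 -m inch '[{"linear":[-0.001,0.003,-0.02],"spin":1},{"linear":[0,0,-0.01],"spin":0},{"linear":[0,0,0],"spin":0}]';python3 -c "
from h import *
snap('wrist','w11')"
```

```text
clock: 12.53
position: [0.4627, 0.042, 0.0816]
orientation: [-0.014, 0.744, 0.668, 0.011]
contact_force: [0.1, -1.1, -2.0]
width: 0.275
```

View pics/w11.png

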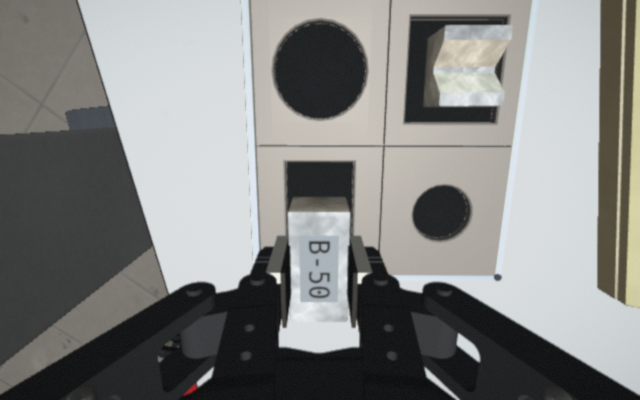

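```bash
python3 - <<'E'
from h import *
z=load('w11')
for n,(u,v) in dict(cL=(285,162),cR=(356,161),cross=(386,146),wide=(321,69.5),nar=(441.5,212)).items():print(n,onplane(z,u,v,.013).round(4))
a=.5*(onplane(z,285,162,.013)+onplane(z,356,161,.013))[:2];t=np.radians(-6.2)
print(a-.034*np.array([-np.sin(t),np.cos(t)]))
E
```

```text
cL [0.4446 0.0771 0.013 ]
cR [0.4893 0.073  0.013 ]
cross [0.5087 0.0804 0.013 ]
wide [0.4731 0.1297 0.013 ]
nar [0.5421 0.0337 0.013 ]
[0.46329001 0.04123766]
```

```bash
python3 -m inch '[{"linear":[0,0,-0.025],"spin":0},{"linear":[0,0,-0.018],"spin":0},{"linear":[0,0,-0.006],"spin":0},{"linear":[0,0,0],"spin":0}]'
```

```text
clock: 12.92
position: [0.4642, 0.0395, 0.0343]
orientation: [-0.013, 0.745, 0.667, 0.012]
contact_force: [-0.3, -0.7, -1.3]
width: 0.273
```

```bash
python3 -m inch '[{"linear":[-0.001,0.001,-0.01],"spin":0},{"linear":[0,0.0,-0.005],"spin":0},{"linear":[0,0,0],"spin":0}]'
```

```text
clock: 13.17
position: [0.4643, 0.0397, 0.0204]
orientation: [-0.013, 0.746, 0.666, 0.012]
contact_force: [0.3, 0.4, -2.0]
width: 0.274
```

```bash
python3 -m inch '[{"linear":[-0.001,0.001,-0.003],"spin":0},{"linear":[0,0,0],"spin":0}]';  python3 -m inch '[{"linear":[0,0,-0.002],"spin":0}]'
```

```text
clock: 13.33
position: [0.4637, 0.0407, 0.0179]
orientation: [-0.012, 0.746, 0.666, 0.013]
contact_force: [-0.3, -0.3, -2.5]
width: 0.277
clock: 13.42
position: [0.4641, 0.0408, 0.0165]
orientation: [-0.012, 0.746, 0.666, 0.013]
contact_force: [0.8, 0.2, -1.7]
width: 0.274
```

```bash
python3 -m inch '[{"linear":[0,0,-0.002],"spin":0}]'
```

```text
clock: 13.5
position: [0.4642, 0.0409, 0.0158]
orientation: [-0.012, 0.746, 0.666, 0.013]
contact_force: [-21.4, -0.8, 38.5]
width: 0.272
```

```bash
python3 -m inch '[{"linear":[0,0,0.001],"spin":0},{"linear":[0,0,0],"spin":0}]';python3 -m inch '[{"linear":[0,0,0],"spin":0},{"linear":[0,0,0],"spin":0},{"linear":[0,0,0],"spin":0},{"linear":[0,0,0],"spin":0}]' 0.55;python3 -m inch '[{"linear":[0,0,0.02],"spin":0},{"linear":[0,0,0.04],"spin":0},{"linear":[0,0,0.04],"spin":0},{"linear":[0,0,0.03],"spin":0}]';python3 -c "
from h import *
snap('wrist','w12')"
```

```text
clock: 13.67
position: [0.4646, 0.041, 0.0178]
orientation: [-0.012, 0.746, 0.666, 0.013]
contact_force: [-0.4, -0.3, -2.4]
width: 0.279
clock: 14.0
position: [0.4652, 0.0411, 0.0183]
orientation: [-0.011, 0.745, 0.666, 0.014]
contact_force: [0.1, -0.4, 0.4]
width: 0.553
clock: 14.33
position: [0.4604, 0.0409, 0.145]
orientation: [-0.016, 0.746, 0.666, 0.009]
contact_force: [1.1, 0.1, -0.4]
width: 0.552
```

View pics/w12.png

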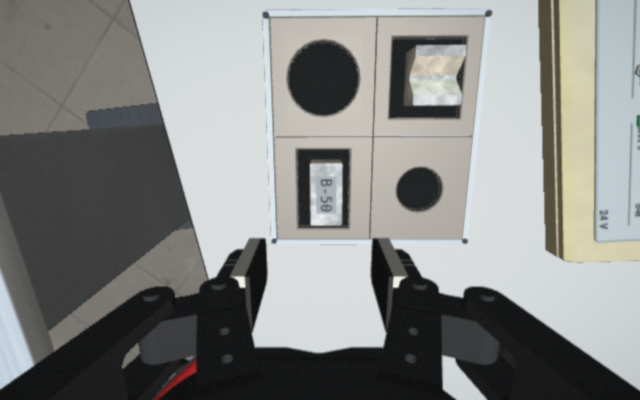

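```bash
python3 -m inch '[{"linear":[-0.001,-0.04,0],"spin":0},{"linear":[-0.002,-0.04,0],"spin":0},{"linear":[-0.002,-0.04,0],"spin":0},{"linear":[-0.002,-0.04,0],"spin":0},{"linear":[-0.002,-0.04,0],"spin":0}]' 0.65; python3 -m inch '[{"linear":[-0.003,-0.04,0],"spin":0},{"linear":[-0.003,-0.03,0],"spin":0},{"linear":[0,-0.02,0],"spin":0},{"linear":[0,0,0],"spin":0}]'; python3 -c "
from h import *
snap('wrist','w13')"
```

```text
clock: 14.8
position: [0.4541, -0.1594, 0.1558]
orientation: [-0.01, 0.741, 0.671, 0.015]
contact_force: [0.6, 1.2, 0.6]
width: 0.652
clock: 15.13
position: [0.4456, -0.2601, 0.1547]
orientation: [-0.009, 0.743, 0.669, 0.015]
contact_force: [0.7, 1.1, 0.7]
width: 0.649
```

View pics/w13.png

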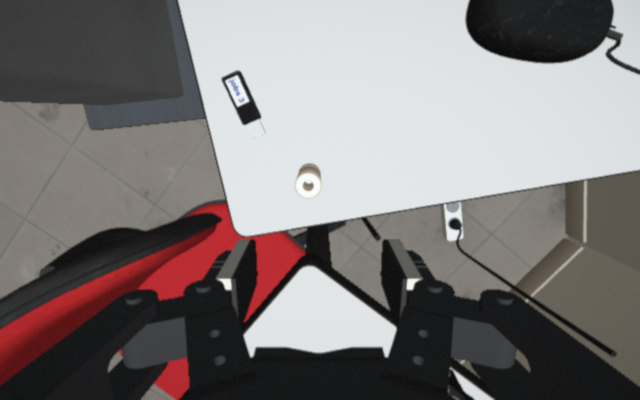

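```bash
python3 -c "
from fit import *
fit('w13',(285,155,335,205),.05,.004)
print(onplane(load('w13'),308.5,186,.05))"
```

```text
w13 0.05 476 mean [ 0.4392 -0.2485  0.05  ] rect [ 439.1 -248.6] [19.6 18.9] 83.5
[ 0.4397301  -0.24976813  0.05      ]
```

```bash
python3 -m inch '[{"linear":[-0.006,0.011,-0.02],"spin":0},{"linear":[0,0,-0.035],"spin":0},{"linear":[0,0,-0.02],"spin":0},{"linear":[0,0,0],"spin":0}]' 0.65
```

```text
clock: 15.52
position: [0.4399, -0.246, 0.0779]
orientation: [-0.008, 0.743, 0.669, 0.016]
contact_force: [-0.2, 0.6, -1.0]
width: 0.65
```

```bash
python3 -m inch '[{"linear":[0,-0.003,-0.025],"spin":0},{"linear":[0,0,-0.02],"spin":0},{"linear":[0,0,-0.006],"spin":0},{"linear":[0,0,0],"spin":0}]' 0.65
```

```text
clock: 15.85
position: [0.4414, -0.2467, 0.0281]
orientation: [-0.008, 0.742, 0.67, 0.016]
contact_force: [-0.1, -0.8, 0.4]
width: 0.654
```

```bash
python3 -m inch '[{"linear":[-0.002,-0.002,-0.009],"spin":0},{"linear":[0,0,-0.003],"spin":0},{"linear":[0,0,0],"spin":0}]' 0.65;python3 -m inch '[{"linear":[0,0,0],"spin":0},{"linear":[0,0,0],"spin":0},{"linear":[0,0,0],"spin":0},{"linear":[0,0,0],"spin":0}]' 0;python3 -m inch '[{"linear":[0,0,0],"spin":0},{"linear":[0,0,0],"spin":0}]';python3 -c "
from h import *
snap('wrist','w14')"
```

```text
clock: 16.1
position: [0.4407, -0.2489, 0.0187]
orientation: [-0.006, 0.742, 0.671, 0.017]
contact_force: [-1.3, 0.7, 0.8]
width: 0.651
clock: 16.43
position: [0.4418, -0.2496, 0.0212]
orientation: [-0.005, 0.742, 0.671, 0.017]
contact_force: [-0.6, -0.2, -1.1]
width: 0.218
clock: 16.6
position: [0.4419, -0.2497, 0.0216]
orientation: [-0.004, 0.742, 0.671, 0.017]
contact_force: [0.4, 0.0, -0.6]
width: 0.22
```

View pics/w14.png

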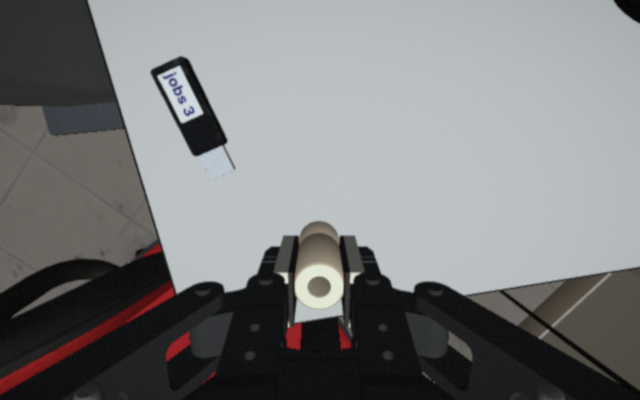

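```bash
python3 -m inch '[{"linear":[0,0,0.02],"spin":0},{"linear":[0,0,0.04],"spin":0},{"linear":[0,0.01,0.04],"spin":0},{"linear":[0.012,0.04,0.01],"spin":0},{"linear":[0.012,0.04,0],"spin":0}]';python3 -m inch '[{"linear":[0.015,0.04,0],"spin":0},{"linear":[0.015,0.04,0],"spin":0},{"linear":[0.015,0.04,0],"spin":0},{"linear":[0.015,0.04,0],"spin":0},{"linear":[0.015,0.035,0],"spin":0}]'
```

```text
clock: 17.07
position: [0.4625, -0.1617, 0.1338]
orientation: [-0.007, 0.744, 0.668, 0.017]
contact_force: [0.8, -0.2, -1.9]
width: 0.219
clock: 17.48
position: [0.5359, 0.0337, 0.1374]
orientation: [-0.004, 0.745, 0.666, 0.019]
contact_force: [0.6, -1.3, -0.6]
width: 0.215
```

```bash
python3 -m inch '[{"linear":[0.003,-0.003,0],"spin":0},{"linear":[0,0,-0.02],"spin":0},{"linear":[0,0,0],"spin":0}]';python3 -c "
from h import *
snap('wrist','w15')"
```

```text
clock: 17.73
position: [0.5408, 0.0389, 0.1169]
orientation: [-0.004, 0.742, 0.67, 0.019]
contact_force: [-1.1, -0.7, -1.9]
width: 0.216
```

View pics/w15.png

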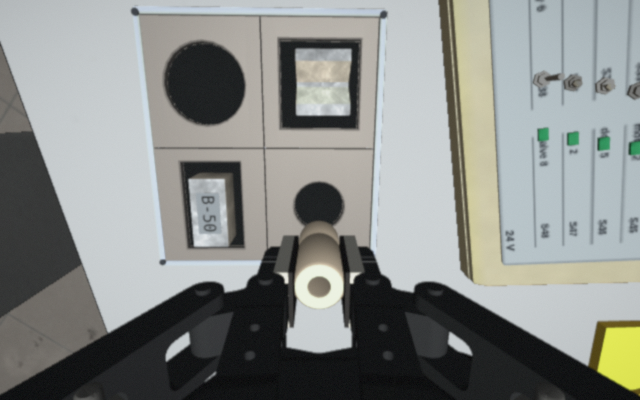

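```bash
python3 -m inch '[{"linear":[0.001,-0.006,-0.025],"spin":0},{"linear":[0,0,-0.025],"spin":0},{"linear":[0,0,-0.01],"spin":0},{"linear":[0,0,0],"spin":0}]'; python3 -c "
from h import *
z=load('w15')
for n,(u,v) in dict(cross=(264,148),wide=(205,82.5),narL=(294,205),narR=(344,203),nartop=(319,181)).items():print(n,onplane(z,u,v,.013).round(4))
R_=rot(robot.read_state()['orientation']);print(R_[:,2])"
```

```text
clock: 18.12
position: [0.5438, 0.0306, 0.0623]
orientation: [-0.002, 0.743, 0.669, 0.022]
contact_force: [0.5, 0.1, -0.5]
width: 0.212
cross [0.5072 0.0808 0.013 ]
wide [0.4729 0.13   0.013 ]
narL [0.5237 0.0358 0.013 ]
narR [0.5617 0.0332 0.013 ]
nartop [0.5445 0.0522 0.013 ]
[ 0.02994007  0.0318446  -0.9990443 ]
```

```bash
python3 -m inch '[{"linear":[-0.002,0.002,-0.015],"spin":0},{"linear":[0,0,-0.008],"spin":0},{"linear":[0,0,0],"spin":0}]'
```

```text
clock: 18.37
position: [0.543, 0.0315, 0.0424]
orientation: [-0.001, 0.744, 0.668, 0.023]
contact_force: [0.2, -0.1, -0.7]
width: 0.214
```

```bash
python3 -m inch '[{"linear":[-0.001,0.001,-0.008],"spin":0},{"linear":[0,0,-0.003],"spin":0},{"linear":[0,0,0],"spin":0}]'
```

```text
clock: 18.62
position: [0.5433, 0.0322, 0.0337]
orientation: [0.0, 0.744, 0.668, 0.024]
contact_force: [0.1, 0.0, -0.5]
width: 0.214
```

```bash
python3 -m inch '[{"linear":[-0.002,0.001,-0.004],"spin":0},{"linear":[0,0,0],"spin":0}]'; python3 -m inch '[{"linear":[0,0,-0.002],"spin":0}]'
```

```text
clock: 18.78
position: [0.5416, 0.0332, 0.0302]
orientation: [0.001, 0.744, 0.668, 0.024]
contact_force: [0.2, 0.4, -1.7]
width: 0.213
clock: 18.87
position: [0.5419, 0.0332, 0.0287]
orientation: [0.001, 0.744, 0.668, 0.025]
contact_force: [0.1, 0.1, -0.0]
width: 0.214
```

```bash
python3 -m inch '[{"linear":[0,0,-0.001],"spin":0}]'; python3 -m inch '[{"linear":[0,0,-0.001],"spin":0}]'
```

```text
clock: 18.95
position: [0.5418, 0.0333, 0.0276]
orientation: [0.001, 0.744, 0.668, 0.025]
contact_force: [0.4, 0.0, -1.1]
width: 0.211
clock: 19.03
position: [0.542, 0.0333, 0.0268]
orientation: [0.001, 0.744, 0.668, 0.025]
contact_force: [-4.4, -0.7, 17.3]
width: 0.217
```

Contact. Release slowly with a modest opening.

```bash
python3 -m inch '[{"linear":[0,0,0],"spin":0},{"linear":[0,0,0],"spin":0}]' 0.32; python3 -m inch '[{"linear":[0,0,0],"spin":0},{"linear":[0,0,0],"spin":0}]' 0.5;python3 -c "
from h import *
snap('wrist','w16')"
```

```text
clock: 19.2
position: [0.5422, 0.0333, 0.0271]
orientation: [0.001, 0.744, 0.668, 0.025]
contact_force: [0.7, -0.3, 0.9]
width: 0.321
clock: 19.37
position: [0.5423, 0.0333, 0.0271]
orientation: [0.001, 0.744, 0.668, 0.025]
contact_force: [0.5, -0.4, -0.3]
width: 0.499
```

View pics/w16.png

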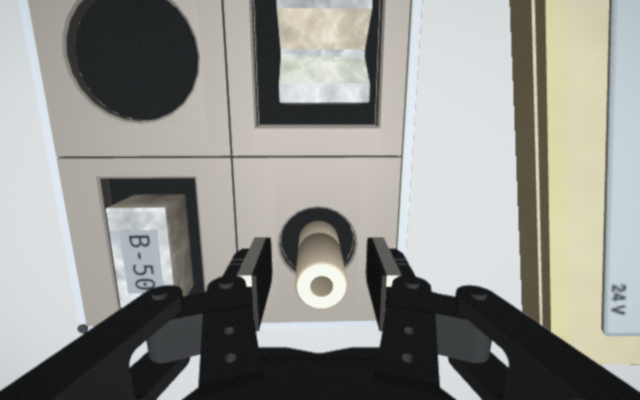

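```bash
python3 -m inch '[{"linear":[0,0,0.03],"spin":0},{"linear":[0,0,0.04],"spin":0},{"linear":[0,0,0.04],"spin":0},{"linear":[0,0.01,0.03],"spin":0},{"linear":[-0.004,0.04,0.02],"spin":0}]';python3 -m inch '[{"linear":[-0.006,0.04,0],"spin":0},{"linear":[-0.006,0.04,0],"spin":0},{"linear":[-0.006,0.04,0],"spin":0},{"linear":[-0.006,0.04,0],"spin":0},{"linear":[-0.006,0.04,0],"spin":0}]' 0.75; python3 -m inch '[{"linear":[-0.003,0.04,0],"spin":0},{"linear":[-0.003,0.03,0],"spin":0},{"linear":[0,0,0],"spin":0}]';python3 -c "
from h import *
snap('wrist','w17')"
```

```text
clock: 19.83
position: [0.5345, 0.0771, 0.1853]
orientation: [-0.002, 0.745, 0.667, 0.021]
contact_force: [0.8, 0.3, -0.6]
width: 0.502
clock: 20.25
position: [0.5046, 0.2825, 0.1943]
orientation: [0.001, 0.747, 0.664, 0.026]
contact_force: [0.0, -0.2, 0.4]
width: 0.75
clock: 20.5
position: [0.4956, 0.3614, 0.1943]
orientation: [0.0, 0.746, 0.666, 0.027]
contact_force: [0.5, 0.4, 0.7]
width: 0.748
```

View pics/w17.png

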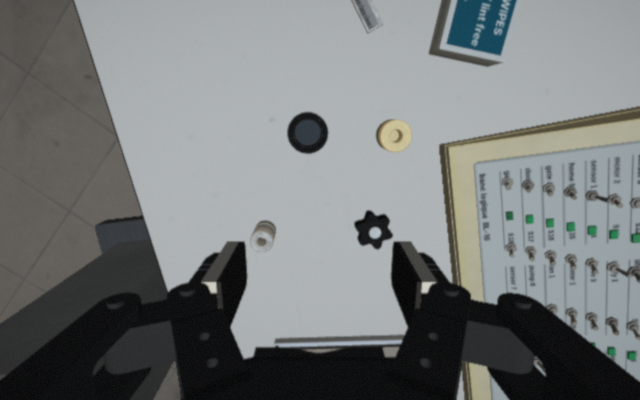

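```bash
python3 -c "
from fit import *
fit('w17',(280,105,336,160),.03,.004)
z=load('w17')
print(onplane(z,308,133,.03),onplane(z,394,135,.01),cloud(z)[126:142:4,290:330:4,2].round(3))
fit('w17',(245,210,285,260),.034,.004)
fit('w17',(350,205,398,255),.019,.004)"
```

```text
w17 0.03 701 mean [0.4963 0.4085 0.0289] rect [496.5 408. ] [36.4 36. ] 37.3
[0.49727224 0.40782278 0.03      ] [0.57948615 0.39529119 0.01      ] [[0.029 0.027 0.014 0.015 0.014 0.015 0.014 0.014 0.028 0.03 ]
 [0.03  0.026 0.013 0.014 0.013 0.013 0.014 0.014 0.026 0.03 ]
 [0.03  0.026 0.014 0.015 0.014 0.014 0.014 0.013 0.025 0.03 ]
 [0.032 0.028 0.012 0.014 0.014 0.013 0.014 0.014 0.026 0.029]]
w17 0.034 366 mean [0.441  0.3137 0.0338] rect [440.7 313.2] [21.9 21. ] 82.4
w17 0.019 776 mean [0.5517 0.3027 0.0165] rect [551.9 302.5] [34.1 37.9] 9.9
```

```bash
python3 -m inch '[{"linear":[0.001,0.03,-0.02],"spin":0},{"linear":[0.001,0.018,-0.035],"spin":0},{"linear":[0,0,-0.035],"spin":0},{"linear":[0,0,-0.01],"spin":0},{"linear":[0,0,0],"spin":0}]' 0.75
```

```text
clock: 20.97
position: [0.4991, 0.4069, 0.0936]
orientation: [0.002, 0.746, 0.665, 0.028]
contact_force: [-0.5, -0.2, 0.1]
width: 0.748
```

```bash
python3 -m inch '[{"linear":[-0.002,0.001,-0.025],"spin":0},{"linear":[0,0,-0.018],"spin":0},{"linear":[0,0,-0.008],"spin":0},{"linear":[0,0,0],"spin":0}]' 0.75
```

```text
clock: 21.3
position: [0.5001, 0.4052, 0.0475]
orientation: [0.002, 0.747, 0.664, 0.031]
contact_force: [-0.8, 1.3, -0.7]
width: 0.745
```

```bash
python3 -m inch '[{"linear":[-0.004,0.003,-0.015],"spin":0},{"linear":[-0.001,0,-0.008],"spin":0},{"linear":[0,0,0],"spin":0}]' 0.75
```

```text
clock: 21.55
position: [0.4969, 0.4083, 0.0278]
orientation: [0.002, 0.748, 0.663, 0.033]
contact_force: [-0.1, 0.1, -0.4]
width: 0.747
```

```bash
python3 -m inch '[{"linear":[-0.001,0,-0.01],"spin":0},{"linear":[-0.001,0,-0.008],"spin":0},{"linear":[0,0,0],"spin":0}]' 0.75;python3 -c "
from h import *
snap('wrist','w18');print(rot(robot.read_state()['orientation'])[:,2])"
```

```text
clock: 21.8
position: [0.4952, 0.4087, 0.0098]
orientation: [0.003, 0.747, 0.663, 0.034]
contact_force: [-0.1, -0.1, -0.6]
width: 0.75
[ 0.05475846  0.04170308 -0.99762837]
```

View pics/w18.png

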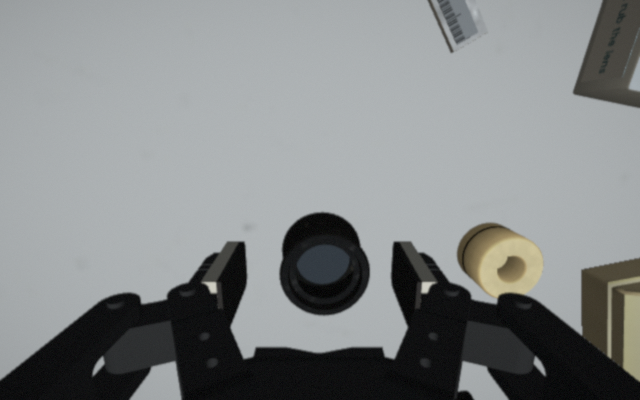

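```bash
python3 -m inch '[{"linear":[0,0,0],"spin":0},{"linear":[0,0,0],"spin":0},{"linear":[0,0,0],"spin":0},{"linear":[0,0,0],"spin":0}]' 0 50;python3 -m inch '[{"linear":[0,0,0],"spin":0},{"linear":[0,0,0],"spin":0}]';python3 -c "
from h import *
snap('wrist','w19')"
```

```text
clock: 22.18
position: [0.4958, 0.4093, 0.0117]
orientation: [0.003, 0.747, 0.663, 0.035]
contact_force: [0.3, -0.3, 0.4]
width: 0.398
clock: 22.35
position: [0.496, 0.4094, 0.0121]
orientation: [0.003, 0.747, 0.663, 0.035]
contact_force: [0.3, -0.5, 0.3]
width: 0.4
```

View pics/w19.png

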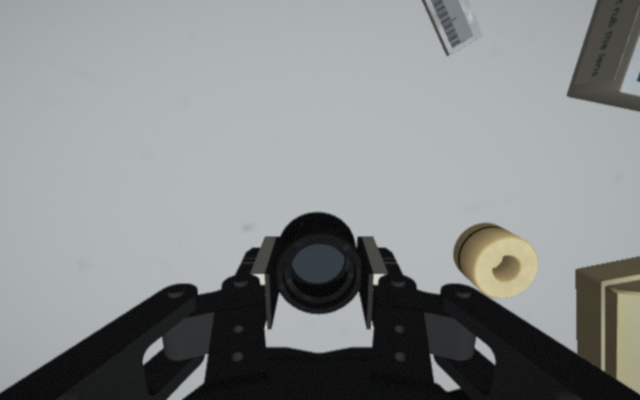

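```bash
python3 -m inch '[{"linear":[0,0,0.015],"spin":0},{"linear":[0,0,0.03],"spin":0},{"linear":[0,0,0.04],"spin":0},{"linear":[0,0,0.04],"spin":0},{"linear":[-0.002,-0.02,0.03],"spin":0}]';python3 -m inch '[{"linear":[-0.002,-0.03,0],"spin":0},{"linear":[-0.002,-0.04,0],"spin":0},{"linear":[-0.002,-0.04,0],"spin":0},{"linear":[-0.002,-0.04,0],"spin":0},{"linear":[-0.002,-0.04,0],"spin":0}]'; python3 -c "
from h import *
snap('wrist','w20')"
```

```text
clock: 22.82
position: [0.4898, 0.3877, 0.1631]
orientation: [0.002, 0.747, 0.664, 0.028]
contact_force: [1.2, -0.0, 1.2]
width: 0.399
clock: 23.23
position: [0.48, 0.1964, 0.1733]
orientation: [0.003, 0.745, 0.667, 0.035]
contact_force: [1.1, -0.5, -0.4]
width: 0.399
```

View pics/w20.png

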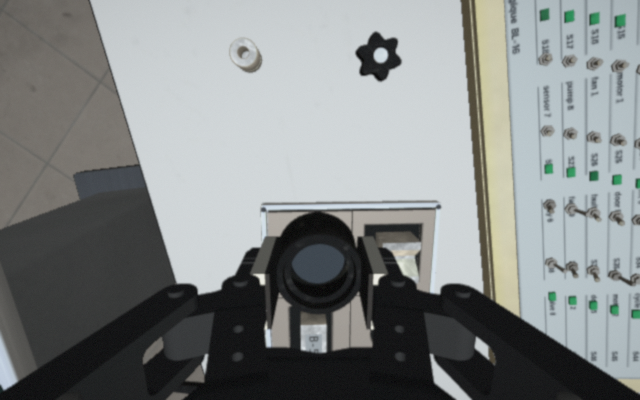

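Loupe is held squarely by its rim at (320,265); short sample and knob stand undisturbed at (245,54) and (379,56).

```bash
python3 -m inch '[{"linear":[-0.002,-0.035,0],"spin":0},{"linear":[-0.002,-0.02,-0.01],"spin":0},{"linear":[-0.001,0,-0.03],"spin":0},{"linear":[0,0,-0.02],"spin":0},{"linear":[0,0,0],"spin":0}]'
```

```text
clock: 23.7
position: [0.4749, 0.13, 0.1144]
orientation: [0.006, 0.747, 0.664, 0.037]
contact_force: [-0.4, 0.6, -1.4]
width: 0.396
```

```bash
python3 -m inch '[{"linear":[-0.002,0.001,-0.03],"spin":0},{"linear":[-0.001,0.001,-0.025],"spin":0},{"linear":[0,0,-0.008],"spin":0},{"linear":[0,0,0],"spin":0}]'; python3 -c "
from h import *
snap('wrist','w21')"
```

```text
clock: 24.03
position: [0.4729, 0.1325, 0.0531]
orientation: [0.007, 0.747, 0.664, 0.038]
contact_force: [-0.2, -0.7, -1.3]
width: 0.398
```

View pics/w21.png

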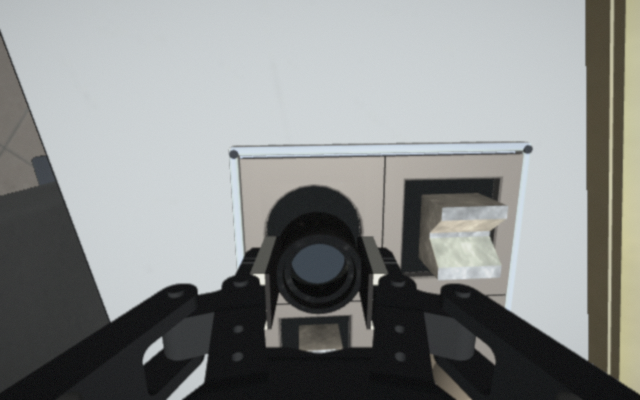

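```bash
python3 -c "
from h import *
z=load('w21')
for u,v in[(314,185),(314,187)]:print(onplane(z,u,v,.013))
for u,v in[(234,154),(528,149)]:print(onplane(z,u,v,.013))
"; python3 -m inch '[{"linear":[0,-0.002,-0.012],"spin":0},{"linear":[0,-0.001,-0.008],"spin":0},{"linear":[0,0,0],"spin":0}]'
```

```text
[0.47575239 0.15682664 0.013     ]
[0.47561296 0.15569699 0.013     ]
[0.43503198 0.1793902  0.013     ]
[0.59861838 0.16151283 0.013     ]
clock: 24.33
position: [0.4754, 0.1301, 0.0367]
orientation: [0.008, 0.747, 0.664, 0.041]
contact_force: [-0.3, 0.2, -0.4]
width: 0.394
```

```bash
python3 -m inch '[{"linear":[-0.003,-0.001,-0.006],"spin":0},{"linear":[-0.002,0,-0.004],"spin":0},{"linear":[0,0,0],"spin":0}]'
```

```text
clock: 24.58
position: [0.4707, 0.1289, 0.0269]
orientation: [0.008, 0.747, 0.664, 0.041]
contact_force: [-0.3, 0.5, -0.5]
width: 0.398
```

```bash
python3 -m inch '[{"linear":[-0.001,0,-0.004],"spin":0},{"linear":[0,0,0],"spin":0}]'; python3 -m inch '[{"linear":[0,0,-0.002],"spin":0}]'
```

```text
clock: 24.75
position: [0.4695, 0.1289, 0.0227]
orientation: [0.008, 0.747, 0.664, 0.041]
contact_force: [0.0, -0.6, -1.2]
width: 0.399
clock: 24.83
position: [0.4697, 0.129, 0.0211]
orientation: [0.009, 0.747, 0.664, 0.042]
contact_force: [0.1, -0.1, 0.7]
width: 0.399
```

```bash
python3 -m inch '[{"linear":[0.001,0,-0.0015],"spin":0}]'; python3 -m inch '[{"linear":[0,0,-0.001],"spin":0}]'
```

```text
clock: 24.92
position: [0.4707, 0.1291, 0.0194]
orientation: [0.009, 0.747, 0.664, 0.042]
contact_force: [0.3, -0.8, -1.0]
width: 0.405
clock: 25.0
position: [0.4709, 0.1291, 0.0184]
orientation: [0.009, 0.747, 0.664, 0.042]
contact_force: [0.4, 0.0, -0.3]
width: 0.4
```

```bash
python3 -m inch '[{"linear":[0,0,-0.001],"spin":0}]'
```

```text
clock: 25.08
position: [0.471, 0.1291, 0.0174]
orientation: [0.009, 0.747, 0.664, 0.042]
contact_force: [-2.2, 1.0, 10.9]
width: 0.4
```

Contact; release gently.

```bash
python3 -m inch '[{"linear":[0,0,0],"spin":0},{"linear":[0,0,0],"spin":0}]' 0.5; python3 -m inch '[{"linear":[0,0,0],"spin":0},{"linear":[0,0,0],"spin":0},{"linear":[0,0,0],"spin":0}]' 0.65; python3 -m inch '[{"linear":[-0.001,0,0.015],"spin":0},{"linear":[0,0,0.03],"spin":0},{"linear":[0,0,0.04],"spin":0},{"linear":[0,0,0.04],"spin":0},{"linear":[0,0,0.04],"spin":0}]'; python3 -m inch '[{"linear":[-0.02,0.01,0.03],"spin":0},{"linear":[-0.03,-0.02,0],"spin":0},{"linear":[-0.03,-0.03,0],"spin":0},{"linear":[0,0,0],"spin":0}]';python3 -c "
from h import *
snap('wrist','w22')"
```

```text
clock: 25.25
position: [0.4711, 0.1291, 0.0173]
orientation: [0.009, 0.747, 0.664, 0.042]
contact_force: [0.4, 1.2, 0.5]
width: 0.499
clock: 25.5
position: [0.4712, 0.1291, 0.0174]
orientation: [0.009, 0.747, 0.664, 0.042]
contact_force: [1.5, -0.5, -0.3]
width: 0.65
clock: 25.92
position: [0.4642, 0.1279, 0.1786]
orientation: [0.005, 0.747, 0.664, 0.035]
contact_force: [0.4, -0.4, 0.3]
width: 0.648
clock: 26.25
position: [0.3837, 0.0881, 0.2217]
orientation: [0.009, 0.746, 0.665, 0.041]
contact_force: [-0.7, 0.1, 0.8]
width: 0.654
```

View pics/w22.png

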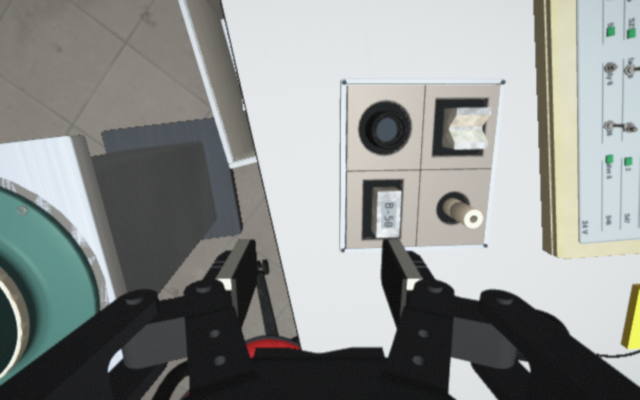

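```bash
python3 -c "
from fit import *
fit('w22',(436,95,495,155),.036,.0035)
fit('w22',(362,175,410,245),.031,.0035)
fit('w22',(358,95,415,160),.036,.004)
fit('w22',(450,200,488,232),.056,.004)
z=load('w22')
for u,v in[(421,170)]:print(onplane(z,u,v,.013))
snap('top','t22')
p=z['p'];cv2.imwrite('pics/c22.png',cv2.resize(p[70:260,330:520],None,fx=3,fy=3,interpolation=cv2.INTER_CUBIC))
q=load('t22')['p'];cv2.imwrite('pics/c23.png',cv2.resize(q[200:295,190:380],None,fx=4,fy=4))
s=robot.read_state();print(s['clock'],s['joint_vel'])"
```

```text
w22 0.036 748 mean [0.5526 0.1207 0.0356] rect [553.1 120.4] [40.  35.8] 83.6
w22 0.031 1116 mean [0.4642 0.0426 0.0311] rect [464.6  41.9] [49.9 25.4] 83.7
w22 0.036 585 mean [0.4702 0.129  0.035 ] rect [470.3 128.4] [35.6 36.7] 83.4
w22 0.056 296 mean [0.5417 0.0345 0.0556] rect [542.1  34.1] [19.8 19.7] 52.2
[0.50826563 0.08029336 0.013     ]
26.35 [ 0.01820322  0.06309872 -0.00957011  0.00150243 -0.01456006  0.01344538]
```

View pics/c22.png

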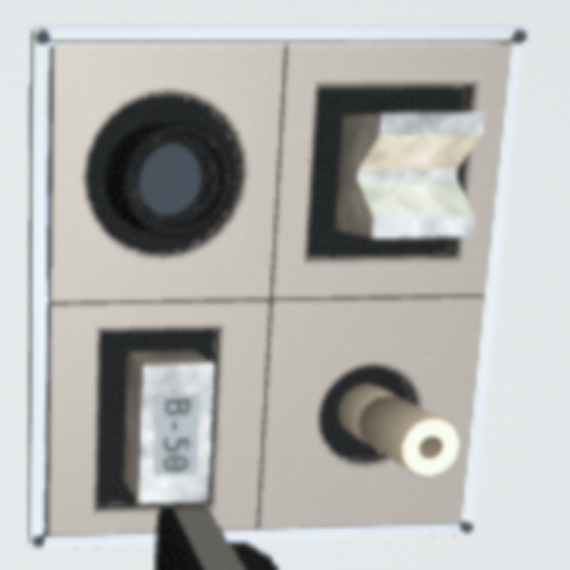

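View pics/c23.png

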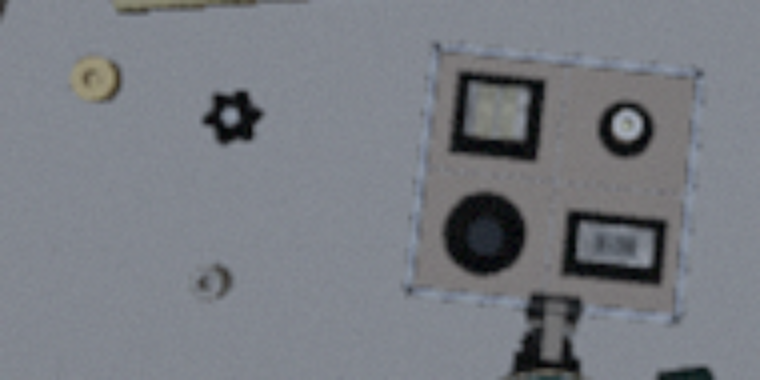

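All four pieces sit level on their pocket floors, each within about 3 mm of the pocket's centre. The knob and the short sample are at the same pixels as at the start. I'll let the arm settle, then hand in.

```bash
python3 -m inch '[{"linear":[0,0,0],"spin":0},{"linear":[0,0,0],"spin":0}]'; python3 -c "
from rig import robot
print(robot.finish_job())"
```

```text
clock: 26.52
position: [0.3866, 0.0901, 0.2198]
orientation: [0.008, 0.746, 0.664, 0.041]
contact_force: [-1.2, 0.6, 0.2]
width: 0.646
the job is handed in; nothing more can be done
None
```

I placed the v-block, steel block, tall sample and loupe in their own pockets. I lowered each until the force reading showed it on the floor before opening the gripper, and handed the job in at about 26.5 s of the 99 s.

**Last checks:** In the final pictures every piece stands upright, about 3 mm or less from its pocket's centre. The measured top heights were 0.036, 0.031, 0.035 and 0.056 m, where seated pieces should read 0.036, 0.031, 0.036 and 0.056 m. The short sample and the star knob appear at the same pixels as at the start, and the gripper was open and clear of everything.

**What did not go perfectly:**
- **Tool tilt:** the tool drifted to about 5° off vertical during the moves. The moves only turn about the vertical axis, so I could not correct it. The pieces settled flat once released.
- **Pressing on the floor:** the v-block and steel block met the pocket floor at about 44 N and 39 N vertically (about 44 N total each) before I backed off. This was wrist force through the held piece. I don't expect it to count against the 40 N limit, which is for the arm or gripper body.
- **Camera disagreement:** the top and wrist cameras disagreed by about 3 mm, and by more for the v-block and loupe. I used the closer wrist views.

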